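# Clear the T-slots and gauge the near slot

## Robot

A 6-joint arm with a two-finger parallel gripper is mounted at the origin on the work surface. World frame = base frame: x ahead of the robot, y to its left, z up, the work surface at z = 0. Lengths are in m, angles in degrees, forces in N, time in s.
With the tool pointing down it reaches from about 0.275 to 0.825 m from the base axis. Payload 5.2 kg.
Tool frame: the origin (TCP) lies at the very end of the fingers, on their centre line; the grasp point (between the pads) lies 19 mm behind it; z points along the fingers, y is the line along which they close (so a half turn about z gives the same grasp; the last joint's range is limited). The gripper opens to 93 mm and grips with 3 to 60 N. Pads are 15 mm wide; open, the fingers measure 128 mm over their backs; the gripper's body (75 mm by 188 mm) begins 65 mm behind the grasp point.
Start: joints at [54.328, 14.817, 87.949, -0, 77.235, -11.62], TCP at [0.224, 0.502, 0.219] pointing down, gripper open.
Joint ranges: [-179.93, 179.93], [-52.35, 119.4], [10.71, 147.94], [-69.91, 249.91], [12.55, 155.21], [-178.61, 178.61]. Speed limits (degrees/s): [147.25, 147.25, 180, 180, 180, 180].

## Interface

Orientations are given as [roll, pitch, yaw] about the fixed x, y, z axes, in that order (R = Rz(yaw) Ry(pitch) Rx(roll)).
In Python, from plant import bot, cams, ticket gives the robot as it stands.
- The arm moves only by the tool jog_arm, never from a script. Its argument "commands" is a list of rows, each an object with "hand": the gripper command: -1 is shut, 1 is fully open, values between are in proportion; "linear": the shift along the tool's x, y, z each as a share of 6 cm, from -1 to 1, a list of three; "angular": the turn, a rotation vector about the tool's x, y, z each as a share of 0.12 rad, from -1 to 1, a list of three. In form: [{"hand": hand, "linear": [x, y, z], "angular": [rx, ry, rz]}, ...]. A call has 1 to 20 rows; each row shifts and turns the commanded pose from where the row before left it, along the tool's axes as they then stand; what a row does not reach is not made up. A row lasts 1/8 s, in which the tool goes at most 62.5 mm and 10.7 degrees, less where a joint would pass 70% of its speed; a pose out of reach is approached as far as the arm can. A call with a number of a shift or a turn outside -1 to 1 is refused whole. A call with a gripper value outside its range is refused whole. The fingers move at their own pace and stop on an object; the grip force is fixed at half the most. Time passes only in rows, so rows that do not move let the fingers close. It gives the time, the measured TCP pose, the force, the opening and the grip force at its end, in the units of the state.
- bot.state(): the state, without advancing time (a new reading comes with each control period).
- cams.capture(name): name is "side" or "top" or "wrist"; returns the picture (384x512x3 uint8, blue, green, red); there is no depth.
- cams.camera_params(name): a dict with "intrinsics" (3x3 intrinsics, pixels), "R" (3x3) and "t" (3): a world point X has camera coordinates R X + t. Camera axes: x right, y down, z forward; pixel columns grow to the right and rows downward; lengths in m; the calibration is good to about 2 mm. A picture is of the moment at which its call begins: read the wrist's pose just before it. camera_params takes no time and is no camera call; for the wrist camera it gives the pose at the moment of the call.
- ticket.close_job(): hands the job in; it is judged then, once.
The state is a dict: "t": time; "joint_positions": joint angles; "qd": joint speeds; "joint_torque": joint torques, N m; "position": TCP position; "ee_rot": TCP orientation; "ft_force": force on the tool from outside, world axes, zero at the start; "torque": the same for the moment, N m; "grip_width": finger opening in m; "grip_force": force on a finger pad.
Only numpy, scipy, OpenCV 4.12 (cv2) and the standard library are available. Lean on these libraries where they do the work, as an engineer would, in place of code of your own. Each camera call takes 0.05 s, during which the arm holds its last target. There are 200 camera calls.

## Task

Clear the fixture plate on the locksmith's bench: with the scraper (not with the fingers) drive every piece of scrap along its T-slot and out of the open end into the blue catch tray, and put the scraper back in its wooden stand. When all the scrap is out, stand the depth gauge across the slot nearer the robot with its probe over the slot, push the probe down until it touches the slot's floor, then fold the lock lever fully down to lock it, and leave the gauge standing there locked. Leave the other things on the bench where they are.

Things in the scene. Friction and masses are not known exactly. Their poses are not given: they have to be found in the camera images.
- plate: Fixed fixture plate, 240 (x) x 240 (y) x 81 mm high, yaw within 0.2 rad, a blue catch tray joined to its -y end. Origin: centre of its underside, on the bench. Two T-slots run along its y, at x = -45 mm (nearer the robot) and +45 mm, closed at y = +105, open at y = -120 mm. Throat 30 mm wide (lips 10 mm thick, top z = 81) over an undercut 46 mm wide, 16 mm high; slot floor z = 55 mm.
- slot_near (a point): Point on the floor of the slot nearer the robot, at plate x = -45, y = 0, z = 55 mm; axes as the plate's (y along the slot, open end to -y). At the start both slots are free of scrap at least from y = +68 mm to the closed end at +105 mm: room to lower the scraper's blade behind the scrap.
- slot_far (a point): The same point of the slot farther from the robot (plate x = +45 mm).
- tray (a point): Middle of the floor of the blue catch tray, at plate x = 0, y = -173, z = 4 mm. Inside it measures 192 (x) x 106 mm (y), from the plate's open end at y = -120 to y = -226 mm; walls up to z = 60 mm.
- stand: Fixed low stand for the scraper: two wooden rails 18 mm wide, 90 mm long (along its y), 34 mm high, with a gap of 34 mm between them. Origin: centre of its underside, on the bench. The scraper hangs in the gap, its shoe lying on the rails, axes about parallel, scraper origin 10 mm above the stand's.
- scraper: Loose T-slot scraper, 0.3 kg, upright in its stand. Origin: centre of the blade's underside. Steel blade 20 (x) x 24 (y) x 24 mm high, on it a shoe plate 60 x 36 mm (z 24 to 32), on it a black square grip 24 x 24 mm (z 32 to 92). In a slot the blade goes down the throat, y along the slot, until the shoe lies on the plate's top: origin then at plate z = 57 mm.
- scrap1: Scrap lodged in a T-slot: a 38 x 46 x 12 mm metal block in the undercut (46 mm along the slot) with a stud stub of 18 mm diameter, 11 mm high, on top, in the throat; 0.13 to 0.25 kg, too wide to lift out through the throat. Origin: centre of its underside. Two to four of the four scraps are present (0 to 2 in a slot); an absent one reads None.
- scrap2: Scrap lodged in a T-slot: a 38 x 46 x 12 mm metal block in the undercut (46 mm along the slot) with a rib 18 x 30 mm, 9 mm high, on top, in the throat; 0.13 to 0.25 kg, too wide to lift out through the throat. Origin: centre of its underside. Two to four of the four scraps are present (0 to 2 in a slot); an absent one reads None.
- scrap3: Scrap lodged in a T-slot: a 38 x 46 x 12 mm metal block in the undercut (46 mm along the slot) with a stud stub of 18 mm diameter, 11 mm high, on top, in the throat; 0.13 to 0.25 kg, too wide to lift out through the throat. Origin: centre of its underside. Two to four of the four scraps are present (0 to 2 in a slot); an absent one reads None.
- scrap4: Scrap lodged in a T-slot: a 38 x 46 x 12 mm metal block in the undercut (46 mm along the slot) with a rib 18 x 30 mm, 9 mm high, on top, in the throat; 0.13 to 0.25 kg, too wide to lift out through the throat. Origin: centre of its underside. Two to four of the four scraps are present (0 to 2 in a slot); an absent one reads None.
- gauge: Loose depth gauge, about 0.7 kg. Origin: underside of its steel bridge, on the probe's axis. Bridge 115 (x -55 to +60) x 44 (y) x 16 mm. Black grip column 26 (x) x 28 (y) at x = -36, z 16 to 66 mm: lift it by this, fingers closing along y. Probe at x = 0, lock lever on the +x end. Stood across a slot: x across the slot, either way round, underside on the plate's top.
- probe (a joint): How far the probe is pushed down, m, 0 to 0.05. Rod 8 mm thick, head 24 mm across and 8 mm thick. Tip at gauge z = 12 mm minus this, top of the head at gauge z = 85 mm minus this. It slides stiffly (3 N) and stays where left; with the gauge on the plate the tip meets the slot floor at 0.038.
- probe_tip (a point): The lower end of the probe rod.
- probe_head (a point): Centre of the top of the probe's head, where it is pushed down.
- lock (a joint): Lock lever angle, rad: 0 = open, standing up at 50 degrees; 0.87 = locked, flat along the gauge's +x. Grey, 36 x 14 x 7 mm, hinged about gauge y at x = 28, z = 22 mm. Pressed down from above near x = 50 mm it needs 2 to 3 N; it stays where left. When flat its top is at gauge z = 25.5 mm.
- lock_end (a point): Free end of the lock lever.
- bottle: Bystander: water bottle, 64 mm across, 200 mm tall. Origin under its middle.
- padlock: Bystander: brass padlock lying flat, 50 x 85 x 22 mm.
- keypad: Bystander: grey door keypad lying flat, 70 x 125 x 20 mm.
- screwdriver: Bystander: screwdriver lying on the bench, about 200 mm long.
- deadbolt: Bystander: brass and steel deadbolt, about 100 x 60 x 30 mm.
- rim_cylinder: Bystander: brass lock cylinder standing upright, 44 mm across, 36 mm tall.

How it is judged (in metres and radians):
On the way, in this order (a step that is already met when the one before it is completed fails the run):
1. every piece of scrap is out of its slot and in the catch tray (y of scrap1 in the frame of plate between -0.23 and -0.116 m and x of scrap1 in the frame of plate between -0.1 and 0.1 m and z of each of scrap1, scrap2, scrap3, scrap4 in the frame of plate below 0.046 m and y of scrap2 in the frame of plate between -0.23 and -0.116 m and x of scrap2 in the frame of plate between -0.1 and 0.1 m and y of scrap3 in the frame of plate between -0.23 and -0.116 m and x of scrap3 in the frame of plate between -0.1 and 0.1 m and y of scrap4 in the frame of plate between -0.23 and -0.116 m and x of scrap4 in the frame of plate between -0.1 and 0.1 m), for 0.2 s.
2. the gauge stands across the near slot with its probe touching the slot floor, the lock lever still open (z of gauge in the frame of plate between 0.079 and 0.0835 m and angle between gauge's own z axis and vertical below 0.06 rad and x of probe_tip in the frame of slot_near between -0.0115 and 0.0115 m and y of probe_tip in the frame of slot_near between -0.115 and 0.102 m and z of probe_tip in the frame of slot_near below 0.0025 m and value of joint lock below 0.4 rad), for 0.2 s.
3. the lock lever is folded down with the probe still on the slot floor (z of gauge in the frame of plate between 0.079 and 0.0835 m and angle between gauge's own z axis and vertical below 0.06 rad and x of probe_tip in the frame of slot_near between -0.0115 and 0.0115 m and y of probe_tip in the frame of slot_near between -0.115 and 0.102 m and z of probe_tip in the frame of slot_near below 0.0025 m and value of joint lock above 0.72 rad), for 0.2 s.
At the end, for the whole second after the job is handed in: All scrap down in the tray, past the open end and below the slot floor; scraper upright in its stand, shoe on the rails, within 45 mm of mid-length; gauge flat across the near slot, probe tip within 2.5 mm of the floor and 11 mm of the slot's middle, lever folded over 0.72 rad; all at rest (all of step 1 and all of step 3 and x of scraper in the frame of stand between -0.012 and 0.012 m and y of scraper in the frame of stand between -0.045 and 0.045 m and z of scraper in the frame of stand between 0.0075 and 0.0135 m and angle between scraper's own z axis and vertical below 0.08 rad and linear speed of each of scrap1, scrap2, scrap3, scrap4, gauge, scraper below 0.02 m/s); the robot touches nothing.
It fails at once if the fingers push or hold scrap (over 1 N) (contact force between the fingers and scrap1 above 1 N or contact force between the fingers and scrap2 above 1 N or contact force between the fingers and scrap3 above 1 N or contact force between the fingers and scrap4 above 1 N).
It fails at once if a bystander is moved more than 40 mm (distance of any of bottle, padlock, keypad, screwdriver, deadbolt, rim_cylinder from where it was at the start of the episode above 0.04 m).
Of scrap1, scrap2, scrap3, scrap4 only 2 to 4 are there at a start; the rules pass over those that are not, and their reading is None.
At some moment in a run one of gauge may be knocked a few centimetres aside while the robot is not near it.
Once in a run the grip may slacken for a moment while it holds something.
It also fails if it takes over 200 s, if anything falls off the work surface, if the arm or the gripper's body presses on something with over 40 N, if the wrist force passes 120 N, or if a joint passes its speed limit or range.

## Working session

There is one attempt and no reset: what is moved stays moved. The work goes in short steps, Python scripts to look and compute and a tool call to move; the robot and the scene stay as the last step left them, time stands still between calls to the robot, and variables do not carry over. Pictures are saved under pics/ and viewed, at most 16 in all, crops included, and the job is handed in when it is done.

Besides the shell and the picture viewer there is one more tool, called after "Emit:" as name([rows], argument=value, ...), one row to a line, values as JSON. jog_arm: Moves the arm, as the interface text tells. Shift numbers are shares of 6 cm and turn numbers shares of 0.12 rad, none past 1 either way. Its arguments: {"type":"object","properties":{"commands":{"type":"array"}},"required":["commands"]}

```bash
ls; mkdir -p pics; python3 - <<'E'
from plant import bot,cams
import cv2,json
s=bot.state();print(s)
for n in("top","side"):
    cv2.imwrite(f"pics/{n}0.png",cams.capture(n))
    p=cams.camera_params(n);print(n,p)
print(cams.camera_params("wrist"))
E
```

```text
pics
{'t': 0.0, 'joint_positions': array([ 5.43287103e+01,  1.48593805e+01,  8.80097071e+01,  1.61846778e-03,
        7.72324201e+01, -1.16201579e+01]), 'qd': array([-0.02006545,  0.02570896,  0.05456085,  0.04625312,  0.03078514,
       -0.0647255 ]), 'joint_torque': array([-1.43058132e-04, -4.37306750e+01, -2.84003145e+01,  7.21397996e-02,
        4.13802755e-02, -1.56676269e-04]), 'position': array([0.22381738, 0.50182947, 0.21782615]), 'ee_rot': array([-1.79900891e+02, -2.19913937e-02,  1.55948490e+02]), 'ft_force': array([ 0.89871234,  0.05151227, -0.47754421]), 'torque': array([0.04072162, 0.01209059, 0.02400394]), 'grip_force': 0.0, 'grip_width': 0.09290580818192114}
top {'intrinsics': array([[383.95038026,   0.        , 253.57900446],
       [  0.        , 383.95038026, 189.10482925],
       [  0.        ,   0.        ,   1.        ]]), 'R': array([[ 0.02802645, -0.99959384,  0.00516457],
       [-0.99694395, -0.0283283 , -0.072803  ],
       [ 0.07291973, -0.00310838, -0.99733297]]), 't': array([-0.00807516,  0.49643661,  1.06026471])}
side {'intrinsics': array([[414.37839802,   0.        , 257.80532647],
       [  0.        , 414.37839802, 186.01778838],
       [  0.        ,   0.        ,   1.        ]]), 'R': array([[-0.98506289, -0.17217217,  0.0028003 ],
       [-0.12851339,  0.72425591, -0.6774494 ],
       [ 0.1146098 , -0.66769014, -0.73556405]]), 't': array([0.51203057, 0.13250842, 1.27903952])}
{'intrinsics': array([[270.80174887,   0.        , 254.92932514],
       [  0.        , 270.80174887, 191.49555896],
       [  0.        ,   0.        ,   1.        ]]), 'R': array([[ 0.40677721,  0.91352491, -0.0021298 ],
       [ 0.88727245, -0.39453036,  0.23894224],
       [ 0.21743942, -0.09908597, -0.97103145]]), 't': array([-0.5488125 , -0.02847925,  0.38949771])}
```

View pics/top0.png

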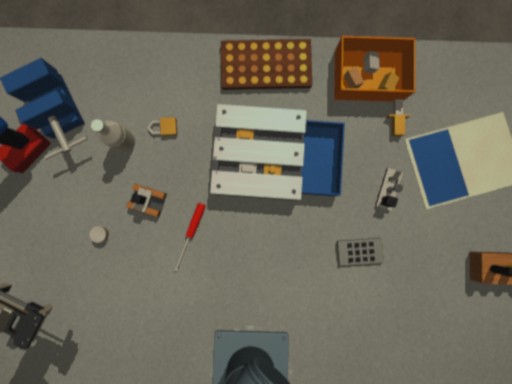

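View pics/side0.png

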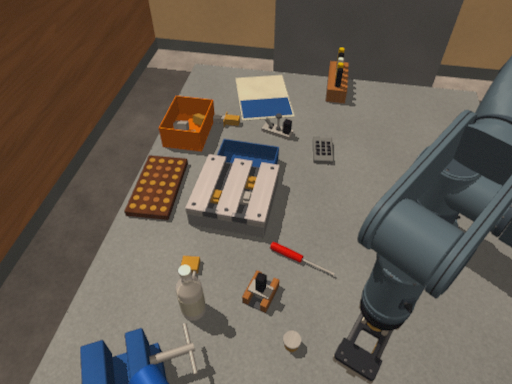

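The top view shows the plate centred near (258,152) with its tray to the right. There is scrap at (244,135) in the far slot and at (249,169) and (272,170) in the near slot. The scraper and stand are at (146,200) and the gauge is at (390,188). The side view agrees.

```bash
cat > h.py <<'E'
from plant import bot,cams
import numpy as np,cv2
from scipy.spatial.transform import Rotation as Ro
def ray(p,uv,z):
    d=np.linalg.inv(p["intrinsics"])@np.array([uv[0],uv[1],1.]);d=p["R"].T@d
    c=-p["R"].T@p["t"];return (c+d*(z-c[2])/d[2]).round(4)
def proj(p,X):
    q=p["intrinsics"]@(p["R"]@np.array(X)+p["t"]);return q[:2]/q[2]
def st():
    s=bot.state();print("t",round(s["t"],2),"pos",s["position"].round(4),"rpy",s["ee_rot"].round(2),"F",s["ft_force"].round(1),"w",round(s["grip_width"],4),"gf",round(float(s["grip_force"]),1));return s
def go(X,yaw=None):
    """units (6cm, .12rad) in tool axes from the present pose to X, tool down with yaw (deg)"""
    s=st();R=Ro.from_euler("xyz",s["ee_rot"],degrees=True)
    l=R.inv().apply(np.array(X)-s["position"])/.06
    y=s["ee_rot"][2] if yaw is None else yaw
    a=(R.inv()*Ro.from_euler("xyz",[180,0,y],degrees=True)).as_rotvec()/.12
    print("lin units",l.round(3),"ang units",a.round(3))
E
python3 - <<'E'
from h import *
im=cv2.imread("pics/top0.png");p=cams.camera_params("top")
hsv=cv2.cvtColor(im,cv2.COLOR_BGR2HSV)
def comps(m,roi,z,mn,tag):
    x0,y0,x1,y1=roi;k=np.zeros_like(m);k[y0:y1,x0:x1]=m[y0:y1,x0:x1]
    cs,_=cv2.findContours(k,cv2.RETR_EXTERNAL,cv2.CHAIN_APPROX_NONE)
    for c in cs:
        if cv2.contourArea(c)<mn:continue
        b=cv2.boxPoints(cv2.minAreaRect(c));w=np.array([ray(p,q,z)[:2] for q in b])
        print(tag,cv2.contourArea(c),b.mean(0).round(1),w.mean(0).round(4),w.round(3).tolist())
comps(cv2.inRange(hsv,(0,0,170),(180,60,255)),(200,95,312,205),.081,100,"lip")
comps(cv2.inRange(hsv,(3,110,90),(20,255,255)),(115,175,175,225),.034,20,"rail")
comps(cv2.inRange(hsv,(0,0,0),(180,255,50)),(125,180,165,215),.102,10,"grip")
comps(cv2.inRange(hsv,(100,120,40),(125,255,255)),(290,110,350,205),.03,100,"tray")
big=lambda r,w,h:cv2.resize(im[r[1]:r[3],r[0]:r[2]],(w,h),interpolation=cv2.INTER_CUBIC)
o=np.zeros((600,800,3),np.uint8)
o[:,:500]=cv2.resize(big((205,95,355,210),500,383),(500,600))
o[:300,500:]=big((116,170,176,230),300,300);o[300:,500:]=big((365,155,425,215),300,300)
cv2.imwrite("pics/z.png",o)
E
```

```text
lip 1743.5 [256.1 184. ] [ 5.057e-01 -2.000e-04] [[0.482, 0.119], [0.539, 0.117], [0.529, -0.12], [0.472, -0.117]]
lip 1725.5 [258.5 150.9] [ 0.5944 -0.004 ] [[0.571, 0.115], [0.628, 0.113], [0.617, -0.124], [0.561, -0.121]]
lip 1741.0 [260.7 117.6] [ 0.6846 -0.0076] [[0.661, 0.112], [0.718, 0.11], [0.708, -0.128], [0.651, -0.124]]
rail 73.5 [151.7 211.4] [0.4258 0.2845] [[0.421, 0.304], [0.44, 0.298], [0.43, 0.266], [0.411, 0.271]]
rail 31.0 [130.  204.5] [0.4431 0.3451] [[0.433, 0.353], [0.452, 0.354], [0.453, 0.337], [0.434, 0.336]]
rail 108.0 [148.1 190.8] [0.4824 0.2972] [[0.486, 0.342], [0.503, 0.338], [0.479, 0.252], [0.462, 0.256]]
grip 31.5 [156.5 199.5] [0.4563 0.256 ] [[0.462, 0.273], [0.463, 0.24], [0.45, 0.239], [0.449, 0.272]]
grip 83.5 [138.3 198.4] [0.4578 0.303 ] [[0.454, 0.323], [0.476, 0.313], [0.462, 0.283], [0.44, 0.293]]
tray 2620.0 [322.1 158. ] [ 0.589  -0.1831] [[0.488, -0.125], [0.693, -0.132], [0.69, -0.242], [0.485, -0.233]]
```

View pics/z.png

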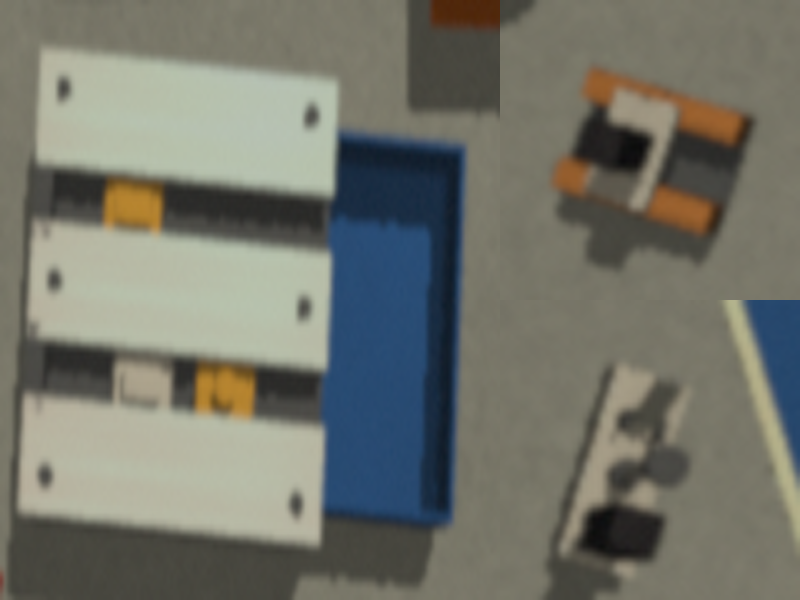

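The zoom shows one scrap in the far slot and two in the near slot, so three in total. The plate yaw is about -2.4° and the stand yaw about -15.6°, with the stand centre at (0.457, 0.304). I'll go above the stand next.

```bash
python3 -c "
from h import *
go([.457,.304,.25],164.4)"
```

```text
t 0.1 pos [0.2239 0.5019 0.2179] rpy [-1.7991e+02 -2.0000e-02  1.5595e+02] F [-0.8  0.6 -0. ] w 0.093 gf 0.0
lin units [-4.892 -1.429 -0.534] ang units [-0.013 -0.004 -1.229]
```

Emit:
jog_arm([
  {"hand": 1,"linear": [-0.7,-0.204,-0.076],"angular": [0,0,0]},
  {"hand": 1,"linear": [-0.7,-0.204,-0.076],"angular": [0,0,0]},
  {"hand": 1,"linear": [-0.7,-0.204,-0.076],"angular": [0,0,0]},
  {"hand": 1,"linear": [-0.7,-0.204,-0.076],"angular": [0,0,0]},
  {"hand": 1,"linear": [-0.7,-0.204,-0.076],"angular": [0,0,0]},
  {"hand": 1,"linear": [-0.7,-0.204,-0.076],"angular": [0,0,0]},
  {"hand": 1,"linear": [-0.7,-0.204,-0.076],"angular": [0,0,0]},
  {"hand": 1,"linear": [0,0,0],"angular": [0,0,-0.615]},
  {"hand": 1,"linear": [0,0,0],"angular": [0,0,-0.615]},
  {"hand": 1,"linear": [0,0,0],"angular": [0,0,0]},
  {"hand": 1,"linear": [0,0,0],"angular": [0,0,0]},
])

```text
t: 1.48
position: [0.4575, 0.3042, 0.2504]
ee_rot: [-180.0, -0.0, 164.3]
ft_force: [0.3, 0.6, 0.1]
grip_width: 0.0934
grip_force: 0.0
```

```bash
python3 - <<'E'
from h import *
st();p=cams.camera_params("wrist");im=cams.capture("wrist");cv2.imwrite("pics/w1.png",im)
hsv=cv2.cvtColor(im,cv2.COLOR_BGR2HSV)
for tag,m,z in(("dark",cv2.inRange(hsv,(0,0,0),(180,255,45)),.102),("rail",cv2.inRange(hsv,(3,110,60),(20,255,255)),.034)):
  cs,_=cv2.findContours(m,cv2.RETR_EXTERNAL,cv2.CHAIN_APPROX_NONE)
  for c in cs:
    if cv2.contourArea(c)<150:continue
    b=cv2.boxPoints(cv2.minAreaRect(c));print(tag,cv2.contourArea(c),b.round().tolist(),[ray(p,q,z)[:2].tolist() for q in b])
E
```

```text
t 1.48 pos [0.4575 0.3042 0.2504] rpy [-1.7998e+02 -2.0000e-02  1.6434e+02] F [0.3 0.6 0.1] w 0.0934 gf 0.0
dark 31384.5 [[-3.0, 376.0], [0.0, 226.0], [514.0, 236.0], [511.0, 386.0]] [[0.6317, -0.1295], [0.4262, -0.0142], [0.6104, 0.5956], [0.8481, 0.5799]]
dark 6352.5 [[373.0, 227.0], [511.0, 227.0], [511.0, 312.0], [373.0, 312.0]] [[0.5511, 0.429], [0.5969, 0.593], [0.721, 0.5867], [0.6714, 0.4085]]
dark 539.0 [[314.0, 231.0], [329.0, 218.0], [360.0, 256.0], [345.0, 268.0]] [[0.5367, 0.3575], [0.5253, 0.3789], [0.5851, 0.4072], [0.5976, 0.3854]]
dark 460.5 [[153.0, 254.0], [181.0, 219.0], [194.0, 229.0], [166.0, 264.0]] [[0.5118, 0.1541], [0.477, 0.2038], [0.4944, 0.215], [0.5301, 0.1651]]
rail 5246.5 [[228.0, 331.0], [228.0, 283.0], [511.0, 283.0], [511.0, 331.0]] [[0.7028, 0.1887], [0.617, 0.2149], [0.7374, 0.6467], [0.8292, 0.6421]]
rail 924.5 [[411.0, 244.0], [443.0, 239.0], [451.0, 295.0], [419.0, 300.0]] [[0.6272, 0.5028], [0.6322, 0.5507], [0.734, 0.5532], [0.7292, 0.5026]]
rail 945.5 [[59.0, 295.0], [68.0, 238.0], [100.0, 244.0], [91.0, 300.0]] [[0.5648, -0.0534], [0.4788, 0.0022], [0.4995, 0.0459], [0.5871, -0.0075]]
rail 481.5 [[225.0, 195.0], [225.0, 180.0], [285.0, 180.0], [285.0, 195.0]] [[0.4779, 0.2528], [0.4565, 0.2593], [0.4798, 0.3425], [0.5014, 0.337]]
rail 465.0 [[224.0, 147.0], [286.0, 147.0], [286.0, 159.0], [224.0, 159.0]] [[0.4112, 0.2718], [0.4346, 0.3553], [0.4508, 0.3512], [0.4273, 0.2669]]
```

View pics/w1.png

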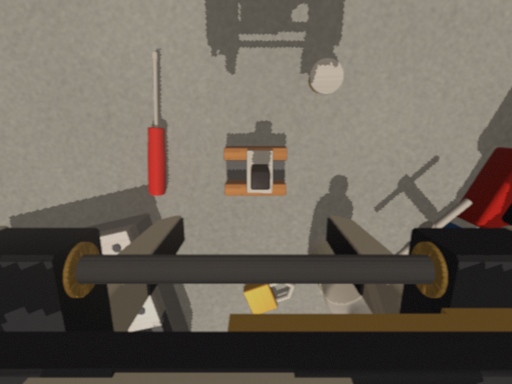

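The wrist view shows the stand rails level in the image, centred at column 255. The scraper shoe spans columns 248–273 and the grip's top is around (261,183).

```bash
python3 - <<'E'
from h import *
p=cams.camera_params("wrist")
im=cv2.imread("pics/w1.png");g=cv2.cvtColor(im,cv2.COLOR_BGR2GRAY)
print(g[160:200:1,261].tolist());print(g[183,240:285].tolist());print(g[172,240:285].tolist())
for uv in[(250.5,183),(272,183),(261,177),(261,190.5)]:print(uv,ray(p,uv,.102))
a=ray(p,(260.5,150),.042);b=ray(p,(260.5,193.5),.042);print("shoe",a,b)
E
```

```text
[110, 111, 111, 103, 66, 43, 44, 44, 44, 44, 46, 48, 55, 57, 59, 59, 59, 59, 62, 62, 62, 61, 63, 63, 66, 67, 67, 68, 64, 112, 176, 186, 175, 143, 121, 127, 139, 142, 143, 143]
[72, 73, 73, 73, 73, 73, 106, 161, 183, 180, 146, 86, 64, 70, 70, 69, 69, 67, 67, 66, 64, 63, 63, 63, 62, 62, 62, 60, 56, 92, 154, 174, 147, 94, 72, 73, 73, 74, 74, 72, 72, 74, 73, 73, 84]
[64, 64, 63, 64, 62, 66, 104, 159, 181, 178, 144, 83, 52, 52, 54, 54, 55, 54, 54, 55, 54, 55, 54, 54, 52, 52, 52, 52, 49, 89, 151, 171, 144, 87, 61, 63, 63, 63, 64, 64, 65, 64, 64, 65, 89]
(250.5, 183) [0.4571 0.2986 0.102 ]
(272, 183) [0.4639 0.3231 0.102 ]
(261, 177) [0.4535 0.3125 0.102 ]
(261, 190.5) [0.4693 0.3082 0.102 ]
shoe [0.4283 0.32   0.042 ] [0.4877 0.3037 0.042 ]
```

Emit:
jog_arm([
  {"hand": 1,"linear": [0.03,0.12,0.8],"angular": [0,0,0]},
  {"hand": 1,"linear": [0,0,0.8],"angular": [0,0,0]},
  {"hand": 1,"linear": [0,0,0.8],"angular": [0,0,0]},
  {"hand": 1,"linear": [0,0,0.5],"angular": [0,0,0]},
  {"hand": 1,"linear": [0,0,0.43],"angular": [0,0,0]},
  {"hand": 1,"linear": [0,0,0],"angular": [0,0,0]},
  {"hand": -1,"linear": [0,0,0],"angular": [0,0,0]},
  {"hand": -1,"linear": [0,0,0],"angular": [0,0,0]},
  {"hand": -1,"linear": [0,0,0],"angular": [0,0,0]},
  {"hand": -1,"linear": [0,0,0],"angular": [0,0,0]},
  {"hand": -1,"linear": [0,0,0],"angular": [0,0,0]},
  {"hand": -1,"linear": [0,0,0],"angular": [0,0,0]},
])

```text
t: 3.02
position: [0.4579, 0.3116, 0.0508]
ee_rot: [180.0, 0.0, 164.4]
ft_force: [0.7, -0.1, -0.1]
grip_width: 0.0374
grip_force: 0.0
```

Emit:
jog_arm([
  {"hand": -1,"linear": [0,0,0],"angular": [0,0,0]},
  {"hand": -1,"linear": [0,0,0],"angular": [0,0,0]},
  {"hand": -1,"linear": [0,0,0],"angular": [0,0,0]},
  {"hand": -1,"linear": [0,0,0],"angular": [0,0,0]},
  {"hand": -1,"linear": [0,0,-0.4],"angular": [0,0,0]},
  {"hand": -1,"linear": [0,0,-0.6],"angular": [0,0,0]},
  {"hand": -1,"linear": [0,0,-0.6],"angular": [0,0,0]},
  {"hand": -1,"linear": [0,0,-0.6],"angular": [0,0,0]},
  {"hand": -1,"linear": [0,0,-0.4],"angular": [0,0,0]},
  {"hand": -1,"linear": [0,0,0],"angular": [0,0,0]},
])

```text
t: 4.28
position: [0.4588, 0.3123, 0.2082]
ee_rot: [179.8, 0.2, 164.4]
ft_force: [-0.4, -1.1, -3.0]
grip_width: 0.024
grip_force: 30.0
```

```bash
python3 - <<'E'
from h import *
P=np.array([.595,-.004]);th=np.radians(-2.4)
ex=np.array([np.cos(th),np.sin(th)]);ey=np.array([-np.sin(th),np.cos(th)])
for sx in(-.045,.045):
    for y in(.087,.06,-.12): print(sx,y,(P+sx*ex+y*ey).round(4))
X=P-.045*ex+.087*ey
go([*X,.18],177.6)
# scrap extents along near/far slots from the top view at z=.068
E
```

```text
-0.045 0.087 [0.5537 0.0848]
-0.045 0.06 [0.5526 0.0578]
-0.045 -0.12 [ 0.545 -0.122]
0.045 0.087 [0.6436 0.081 ]
0.045 0.06 [0.6425 0.0541]
0.045 -0.12 [ 0.6349 -0.1258]
t 4.28 pos [0.4588 0.3123 0.2082] rpy [1.7985e+02 1.6000e-01 1.6441e+02] F [-0.4 -1.1 -3. ] w 0.024 gf 30.0
lin units [-2.541 -3.228  0.468] ang units [ 0.019  0.025 -1.918]
```

Emit:
jog_arm([
  {"hand": -1,"linear": [-0.508,-0.646,0.02],"angular": [0,0,0]},
  {"hand": -1,"linear": [-0.508,-0.646,0.02],"angular": [0,0,0]},
  {"hand": -1,"linear": [-0.508,-0.646,0.02],"angular": [0,0,0]},
  {"hand": -1,"linear": [-0.508,-0.646,0.02],"angular": [0,0,0]},
  {"hand": -1,"linear": [-0.508,-0.646,0.02],"angular": [0,0,0]},
  {"hand": -1,"linear": [0,0,0],"angular": [0,0,-0.64]},
  {"hand": -1,"linear": [0,0,0],"angular": [0,0,-0.64]},
  {"hand": -1,"linear": [0,0,0],"angular": [0,0,-0.64]},
  {"hand": -1,"linear": [0,0,0],"angular": [0,0,0]},
  {"hand": -1,"linear": [0,0,0],"angular": [0,0,0]},
])

```text
t: 5.52
position: [0.552, 0.0841, 0.1996]
ee_rot: [180.0, -0.1, 177.5]
ft_force: [-0.6, 0.2, -3.2]
grip_width: 0.0239
grip_force: 30.0
```

```bash
python3 - <<'E'
from h import *
st();p=cams.camera_params("wrist");print(p["R"].tolist(),p["t"].tolist());im=cams.capture("wrist");cv2.imwrite("pics/w2.png",im)
t=cams.capture("side");cv2.imwrite("pics/s2.png",t)
cv2.imwrite("pics/s2c.png",cv2.resize(t[110:260,150:330],(720,600),interpolation=cv2.INTER_CUBIC))
E
```

```text
t 5.53 pos [0.552  0.0841 0.1996] rpy [ 1.7999e+02 -1.1000e-01  1.7753e+02] F [-0.6  0.2 -3.2] w 0.0239 gf 30.0
[[0.04229825677056728, 0.9991049250228824, -0.0004541686841156505], [0.9705835405466054, -0.040982922673580786, 0.23725090277836508], [0.23701993227192752, -0.010476108254202542, -0.9714483016927147]] [-0.10705894692577837, -0.5553944721644972, 0.2408228596040296]
```

View pics/w2.png

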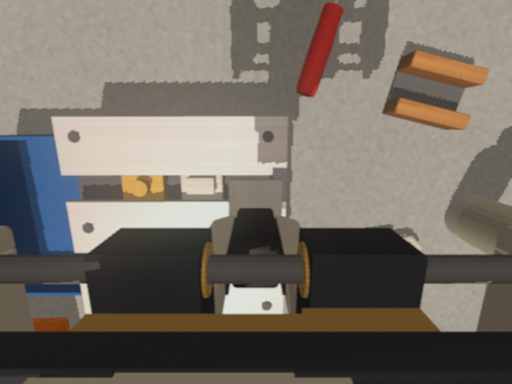

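The wrist view shows the near slot at rows 175–202. Scraps are at (142,186) and (201,186), and the held scraper is above the slot's closed end at (255,190). I'll compute the slot line from this view.

```bash
python3 - <<'E'
from h import *
p=cams.camera_params("wrist");g=cv2.cvtColor(cv2.imread("pics/w2.png"),cv2.COLOR_BGR2GRAY).astype(int)
P=np.array([.595,-.004]);th=np.radians(-2.4)
ex=np.array([np.cos(th),np.sin(th)]);ey=np.array([-np.sin(th),np.cos(th)])
for c in(100,170,220):
    col=g[105:215,c];d=np.diff(col)
    e=[(105+i+.5,int(d[i])) for i in range(len(d)) if abs(d[i])>25]
    for r,v in e:
        w=ray(p,(c,r),.081)[:2]-P;print(c,r,v,(w@np.c_[ex,ey]).round(4))
for c in(284,287,290):print(c,((ray(p,(c,150),.081)[:2]-P)@np.c_[ex,ey]).round(4))
for uv in((163,185),(182,185),(222,185),(122,185)):print(uv,((ray(p,uv,.067)[:2]-P)@np.c_[ex,ey]).round(4))
E
```

```text
100 115.5 40 [-0.1215 -0.0713]
100 116.5 44 [-0.1205 -0.0714]
100 174.5 -43 [-0.0607 -0.0795]
100 175.5 -42 [-0.0597 -0.0797]
100 200.5 32 [-0.0319 -0.0835]
100 201.5 51 [-0.0308 -0.0837]
170 115.5 43 [-0.1215 -0.0003]
170 116.5 45 [-0.1205 -0.0003]
170 174.5 -55 [-0.0608 -0.0047]
170 175.5 -37 [-0.0598 -0.0048]
170 200.5 48 [-0.0319 -0.0069]
170 201.5 57 [-0.0308 -0.007 ]
220 115.5 49 [-0.1215  0.0505]
220 116.5 34 [-0.1205  0.0505]
220 191.5 -47 [-0.0422  0.0481]
220 192.5 -28 [-0.0409  0.048 ]
220 200.5 43 [-0.032   0.0478]
220 201.5 59 [-0.0308  0.0478]
284 [-0.0867  0.1163]
287 [-0.0868  0.1195]
290 [-0.0868  0.1226]
(163, 185) [-0.0462 -0.018 ]
(182, 185) [-0.0462  0.0035]
(222, 185) [-0.0463  0.0487]
(122, 185) [-0.0462 -0.0644]
```

Emit:
jog_arm([
  {"hand": -1,"linear": [-0.02,0,0.5],"angular": [0,0,0]},
  {"hand": -1,"linear": [0,0,0.5],"angular": [0,0,0]},
  {"hand": -1,"linear": [0,0,0.35],"angular": [0,0,0]},
  {"hand": -1,"linear": [0,0,0.2],"angular": [0,0,0]},
  {"hand": -1,"linear": [0,0,0.13],"angular": [0,0,0]},
  {"hand": -1,"linear": [0,0,0],"angular": [0,0,0]},
  {"hand": -1,"linear": [0,0,0],"angular": [0,0,0]},
])

```text
t: 6.5
position: [0.5544, 0.0839, 0.1008]
ee_rot: [-180.0, 0.1, 177.6]
ft_force: [0.6, -0.0, -2.7]
grip_width: 0.0237
grip_force: 30.0
```

Emit:
jog_arm([
  {"hand": -1,"linear": [0,0,0.03],"angular": [0,0,0]},
  {"hand": -1,"linear": [0,-0.2,0],"angular": [0,0,0]},
  {"hand": -1,"linear": [0,-0.25,0],"angular": [0,0,0]},
  {"hand": -1,"linear": [0,-0.25,0],"angular": [0,0,0]},
  {"hand": -1,"linear": [0,-0.25,0],"angular": [0,0,0]},
  {"hand": -1,"linear": [0,-0.25,0],"angular": [0,0,0]},
  {"hand": -1,"linear": [0,-0.25,0],"angular": [0,0,0]},
  {"hand": -1,"linear": [0,-0.25,0],"angular": [0,0,0]},
])

```text
t: 7.5
position: [0.5495, -0.0188, 0.0983]
ee_rot: [180.0, 0.0, 177.6]
ft_force: [0.3, 4.2, 0.3]
grip_width: 0.0236
grip_force: 30.0
```

Emit:
jog_arm([
  {"hand": -1,"linear": [0,-0.25,0],"angular": [0,0,0]},
  {"hand": -1,"linear": [0,-0.25,0],"angular": [0,0,0]},
  {"hand": -1,"linear": [0,-0.25,0],"angular": [0,0,0]},
  {"hand": -1,"linear": [0,-0.25,0],"angular": [0,0,0]},
  {"hand": -1,"linear": [0,-0.25,0],"angular": [0,0,0]},
  {"hand": -1,"linear": [0,-0.25,0],"angular": [0,0,0]},
  {"hand": -1,"linear": [0,-0.25,0],"angular": [0,0,0]},
  {"hand": -1,"linear": [0,-0.17,0],"angular": [0,0,0]},
  {"hand": -1,"linear": [0,0,0],"angular": [0,0,0]},
  {"hand": -1,"linear": [0,0,0],"angular": [0,0,0]},
])

```text
t: 8.75
position: [0.5447, -0.1333, 0.0981]
ee_rot: [-180.0, -0.0, 177.6]
ft_force: [0.1, -0.3, -2.3]
grip_width: 0.024
grip_force: 30.0
```

```bash
python3 - <<'E'
from h import *
st();a=cams.capture("side");b=cams.capture("wrist")
a=cv2.resize(a[110:260,160:320],(430,403),interpolation=cv2.INTER_CUBIC)
cv2.imwrite("pics/c3.png",np.hstack([a,cv2.resize(b,(370,403))]))
E
```

```text
t 8.75 pos [ 0.5447 -0.1333  0.0981] rpy [-179.98   -0.    177.6 ] F [ 0.1 -0.3 -2.3] w 0.024 gf 30.0
```

View pics/c3.png

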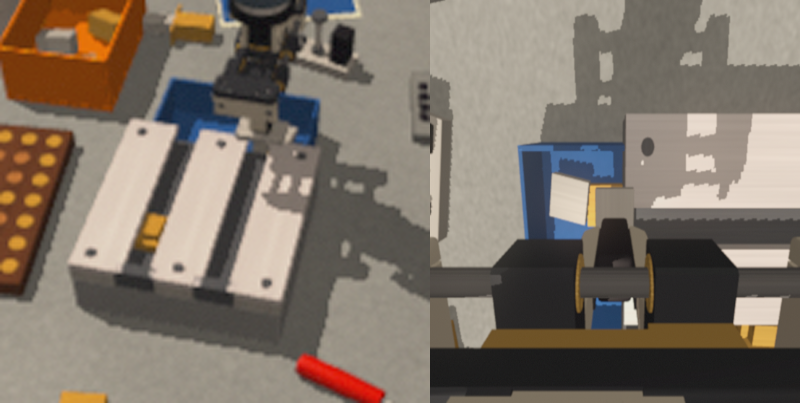

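The near slot is empty. The grey and orange scraps are in the tray, at (570,200) and (600,205) in the right panel. Next is the far slot.

Emit:
jog_arm([
  {"hand": -1,"linear": [0,0,-0.5],"angular": [0,0,0]},
  {"hand": -1,"linear": [0,0,-0.53],"angular": [0,0,0]},
  {"hand": -1,"linear": [-0.296,0.726,0],"angular": [0,0,0]},
  {"hand": -1,"linear": [-0.296,0.726,0],"angular": [0,0,0]},
  {"hand": -1,"linear": [-0.296,0.726,0],"angular": [0,0,0]},
  {"hand": -1,"linear": [-0.296,0.726,0],"angular": [0,0,0]},
  {"hand": -1,"linear": [-0.296,0.726,0],"angular": [0,0,0]},
  {"hand": -1,"linear": [0,0,0],"angular": [0,0,0]},
  {"hand": -1,"linear": [0,0,0],"angular": [0,0,0]},
  {"hand": -1,"linear": [0,0,0],"angular": [0,0,0]},
])

```text
t: 10.1
position: [0.642, 0.0799, 0.1598]
ee_rot: [-180.0, -0.0, 177.5]
ft_force: [0.4, -0.3, -2.8]
grip_width: 0.024
grip_force: 30.0
```

```bash
python3 - <<'E'
from h import *
go([.6426,.0805,.0985],177.6)
cv2.imwrite("pics/w4.png",cams.capture("wrist"))
E
```

```text
t 10.1 pos [0.642  0.0799 0.1598] rpy [-1.7998e+02 -5.0000e-02  1.7755e+02] F [ 0.4 -0.3 -2.8] w 0.024 gf 30.0
lin units [-0.011  0.011  1.021] ang units [-0.003 -0.007 -0.007]
```

View pics/w4.png

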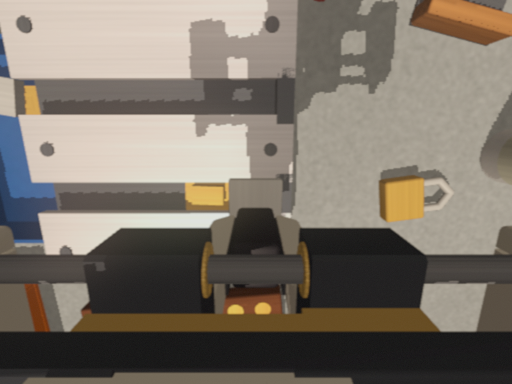

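The scraper is over the far slot with the last scrap at (207,194), in front of the blade. I'll lower it and push.

Emit:
jog_arm([
  {"hand": -1,"linear": [0,0.01,0.4],"angular": [0,0,0]},
  {"hand": -1,"linear": [0,0,0.35],"angular": [0,0,0]},
  {"hand": -1,"linear": [0,0,0.2],"angular": [0,0,0]},
  {"hand": -1,"linear": [0,0,0.08],"angular": [0,0,0]},
  {"hand": -1,"linear": [0,0,0],"angular": [0,0,0]},
  {"hand": -1,"linear": [0,0,0],"angular": [0,0,0]},
  {"hand": -1,"linear": [0,-0.15,0],"angular": [0,0,0]},
  {"hand": -1,"linear": [0,-0.25,0],"angular": [0,0,0]},
  {"hand": -1,"linear": [0,-0.25,0],"angular": [0,0,0]},
])

```text
t: 11.28
position: [0.6411, 0.0414, 0.0984]
ee_rot: [180.0, 0.0, 177.6]
ft_force: [-0.2, 2.1, -1.4]
grip_width: 0.024
grip_force: 30.0
```

Emit:
jog_arm([
  {"hand": -1,"linear": [0,-0.25,0],"angular": [0,0,0]},
  {"hand": -1,"linear": [0,-0.25,0],"angular": [0,0,0]},
  {"hand": -1,"linear": [0,-0.25,0],"angular": [0,0,0]},
  {"hand": -1,"linear": [0,-0.25,0],"angular": [0,0,0]},
  {"hand": -1,"linear": [0,-0.25,0],"angular": [0,0,0]},
  {"hand": -1,"linear": [0,-0.25,0],"angular": [0,0,0]},
  {"hand": -1,"linear": [0,-0.25,0],"angular": [0,0,0]},
  {"hand": -1,"linear": [0,-0.25,0],"angular": [0,0,0]},
  {"hand": -1,"linear": [0,-0.25,0],"angular": [0,0,0]},
  {"hand": -1,"linear": [0,-0.25,0],"angular": [0,0,0]},
  {"hand": -1,"linear": [0,-0.25,0],"angular": [0,0,0]},
  {"hand": -1,"linear": [0,-0.15,0],"angular": [0,0,0]},
  {"hand": -1,"linear": [0,0,0],"angular": [0,0,0]},
  {"hand": -1,"linear": [0,0,0],"angular": [0,0,0]},
])

```text
t: 13.02
position: [0.6336, -0.1313, 0.0981]
ee_rot: [180.0, -0.0, 177.6]
ft_force: [0.2, -0.6, -3.0]
grip_width: 0.0244
grip_force: 30.0
```

```bash
python3 - <<'E'
from h import *
go([.458,.312,.21],164.4)
E
```

```text
t 13.03 pos [ 0.6336 -0.1313  0.0981] rpy [ 1.8000e+02 -1.0000e-02  1.7761e+02] F [ 0.2 -0.6 -3. ] w 0.0244 gf 30.0
lin units [ 3.233  7.259 -1.864] ang units [ 0.000e+00 -1.000e-03  1.921e+00]
```

Emit:
jog_arm([
  {"hand": -1,"linear": [0,0,-0.62],"angular": [0,0,0]},
  {"hand": -1,"linear": [0,0,-0.62],"angular": [0,0,0]},
  {"hand": -1,"linear": [0,0,-0.62],"angular": [0,0,0]},
  {"hand": -1,"linear": [0.323,0.726,0],"angular": [0,0,0]},
  {"hand": -1,"linear": [0.323,0.726,0],"angular": [0,0,0]},
  {"hand": -1,"linear": [0.323,0.726,0],"angular": [0,0,0]},
  {"hand": -1,"linear": [0.323,0.726,0],"angular": [0,0,0]},
  {"hand": -1,"linear": [0.323,0.726,0],"angular": [0,0,0]},
  {"hand": -1,"linear": [0.323,0.726,0],"angular": [0,0,0]},
  {"hand": -1,"linear": [0.323,0.726,0],"angular": [0,0,0]},
  {"hand": -1,"linear": [0.323,0.726,0],"angular": [0,0,0]},
  {"hand": -1,"linear": [0.323,0.726,0],"angular": [0,0,0]},
  {"hand": -1,"linear": [0.323,0.726,0],"angular": [0,0,0]},
  {"hand": -1,"linear": [0,0,0],"angular": [0,0,0.64]},
  {"hand": -1,"linear": [0,0,0],"angular": [0,0,0.64]},
  {"hand": -1,"linear": [0,0,0],"angular": [0,0,0.64]},
  {"hand": -1,"linear": [0,0,0],"angular": [0,0,0]},
  {"hand": -1,"linear": [0,0,0],"angular": [0,0,0]},
])

```text
t: 15.28
position: [0.4579, 0.3121, 0.2098]
ee_rot: [-180.0, -0.0, 164.5]
ft_force: [-0.3, -0.5, -3.0]
grip_width: 0.0239
grip_force: 30.0
```

```bash
python3 - <<'E'
from h import *
go([.4577,.3115,.053],164.4)
t=cams.capture("top");w=cams.capture("wrist");cv2.imwrite("pics/top5.png",t)
o=np.zeros((500,800,3),np.uint8);o[:,:450]=cv2.resize(t[95:215,205:430],(450,500),interpolation=cv2.INTER_CUBIC);o[:,450:]=cv2.resize(w[90:280,170:340],(350,500))
cv2.imwrite("pics/c5.png",o)
E
```

```text
t 15.28 pos [0.4579 0.3121 0.2098] rpy [-1.8000e+02 -1.0000e-02  1.6451e+02] F [-0.3 -0.5 -3. ] w 0.0239 gf 30.0
lin units [ 1.000e-03 -1.000e-02  2.613e+00] ang units [-0.    -0.001  0.016]
```

View pics/c5.png

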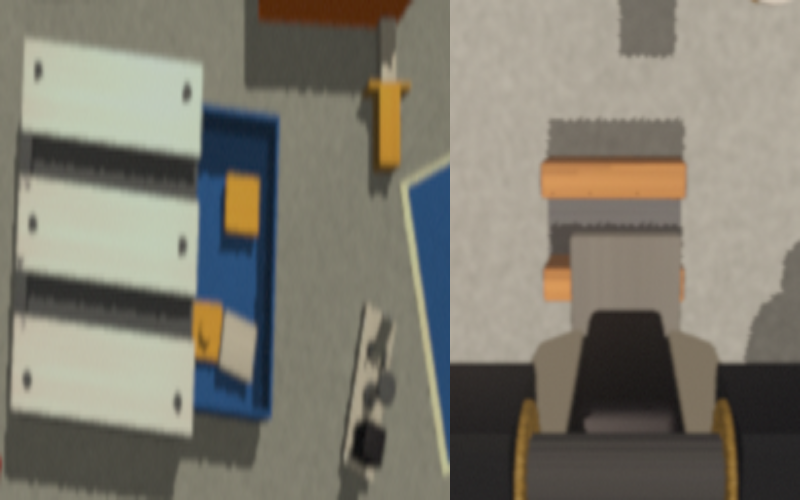

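All three scraps are in the tray, both slots are clear, and the scraper is above its stand. I'll lower it now.

Emit:
jog_arm([
  {"hand": -1,"linear": [0,-0.01,0.7],"angular": [0,0,0]},
  {"hand": -1,"linear": [0,0,0.7],"angular": [0,0,0]},
  {"hand": -1,"linear": [0,0,0.6],"angular": [0,0,0]},
  {"hand": -1,"linear": [0,0,0.4],"angular": [0,0,0]},
  {"hand": -1,"linear": [0,0,0.2],"angular": [0,0,0]},
  {"hand": -1,"linear": [0,0,0.02],"angular": [0,0,0]},
  {"hand": -1,"linear": [0,0,0],"angular": [0,0,0]},
  {"hand": -1,"linear": [0,0,0],"angular": [0,0,0]},
])

```text
t: 16.38
position: [0.4589, 0.3117, 0.0537]
ee_rot: [179.9, 0.1, 164.4]
ft_force: [-0.0, 0.0, -3.4]
grip_width: 0.0242
grip_force: 30.0
```

Emit:
jog_arm([
  {"hand": -1,"linear": [0,0,0.03],"angular": [0,0,0]},
  {"hand": -1,"linear": [0,0,0.01],"angular": [0,0,0]},
  {"hand": -1,"linear": [0,0,0],"angular": [0,0,0]},
  {"hand": -1,"linear": [0,0,0],"angular": [0,0,0]},
])

```text
t: 16.88
position: [0.4585, 0.3115, 0.0511]
ee_rot: [180.0, 0.1, 164.4]
ft_force: [-1.6, 0.2, 7.2]
grip_width: 0.0238
grip_force: 30.0
```

Emit:
jog_arm([
  {"hand": 0,"linear": [0,0,0],"angular": [0,0,0]},
  {"hand": 1,"linear": [0,0,0],"angular": [0,0,0]},
  {"hand": 1,"linear": [0,0,0],"angular": [0,0,0]},
  {"hand": 1,"linear": [0,0,0],"angular": [0,0,0]},
  {"hand": 1,"linear": [0,0,-0.3],"angular": [0,0,0]},
  {"hand": 1,"linear": [0,0,-0.7],"angular": [0,0,0]},
  {"hand": 1,"linear": [0,0,-0.9],"angular": [0,0,0]},
  {"hand": 1,"linear": [0,0,-0.9],"angular": [0,0,0]},
  {"hand": 1,"linear": [0,0,-0.9],"angular": [0,0,0]},
  {"hand": 1,"linear": [0,0,0],"angular": [0,0,0]},
])

```text
t: 18.12
position: [0.4603, 0.3124, 0.2774]
ee_rot: [179.6, 0.4, 164.4]
ft_force: [0.7, 1.0, 0.2]
grip_width: 0.0934
grip_force: 0.0
```

```bash
python3 - <<'E'
from h import *
t=cams.capture("top");w=cams.capture("wrist");p=cams.camera_params("top")
hsv=cv2.cvtColor(t,cv2.COLOR_BGR2HSV)
m=cv2.inRange(hsv,(0,0,0),(180,255,55));k=np.zeros_like(m);k[155:230,360:425]=m[155:230,360:425]
for c in cv2.findContours(k,0,1)[0]:
    if cv2.contourArea(c)>10:
        c_=cv2.minAreaRect(c);print("dark",c_,ray(p,c_[0],.06))
for uv in((385,206),(396,169),(377,205),(388,170)):print(uv,ray(p,uv,.016))
st()
o=np.zeros((500,800,3),np.uint8);o[:,:400]=cv2.resize(t[155:230,365:425],(400,500),interpolation=cv2.INTER_CUBIC);o[:300,400:]=cv2.resize(w,(400,300))
cv2.imwrite("pics/c6.png",o)
E
```

```text
dark ((388.6225891113281, 201.3207550048828), (14.010775566101074, 9.889959335327148), 15.94539737701416) [ 0.4707 -0.3591  0.06  ]
(385, 206) [ 0.4595 -0.3646  0.016 ]
(396, 169) [ 0.5651 -0.3954  0.016 ]
(377, 205) [ 0.4617 -0.342   0.016 ]
(388, 170) [ 0.5616 -0.3728  0.016 ]
t 18.23 pos [0.458  0.3113 0.2723] rpy [1.7997e+02 3.0000e-02 1.6440e+02] F [-1.   0.5 -0.3] w 0.0932 gf 0.0
```

View pics/c6.png

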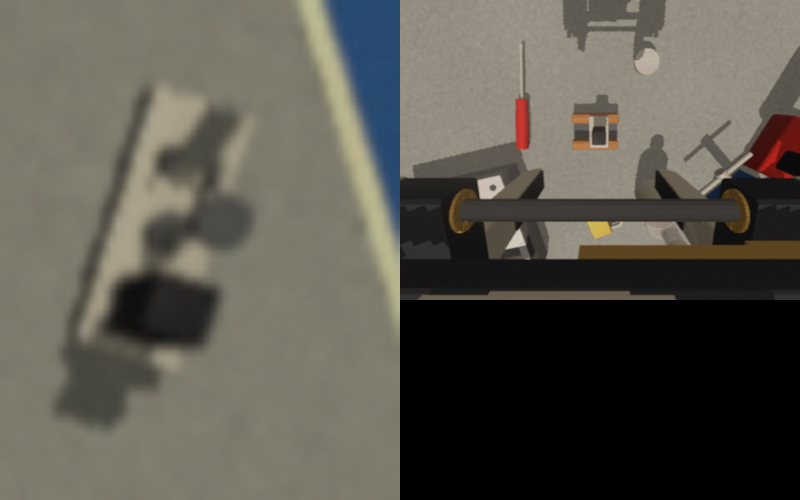

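The scraper is seated in its stand at (597,130). The gauge's black column is toward the robot, at about (0.473, -0.36), with the lever end away and the bridge yaw about -16°. I'll go above it.

Emit:
jog_arm([
  {"hand": 1,"linear": [-0.252,-0.822,0],"angular": [0,0,0]},
  {"hand": 1,"linear": [-0.252,-0.822,0],"angular": [0,0,0]},
  {"hand": 1,"linear": [-0.252,-0.822,0],"angular": [0,0,0]},
  {"hand": 1,"linear": [-0.252,-0.822,0],"angular": [0,0,0]},
  {"hand": 1,"linear": [-0.252,-0.822,0],"angular": [0,0,0]},
  {"hand": 1,"linear": [-0.252,-0.822,0],"angular": [0,0,0]},
  {"hand": 1,"linear": [-0.252,-0.822,0],"angular": [0,0,0]},
  {"hand": 1,"linear": [-0.252,-0.822,0],"angular": [0,0,0]},
  {"hand": 1,"linear": [-0.252,-0.822,0],"angular": [0,0,0]},
  {"hand": 1,"linear": [-0.252,-0.822,0],"angular": [0,0,0]},
  {"hand": 1,"linear": [-0.252,-0.822,0],"angular": [0,0,0]},
  {"hand": 1,"linear": [-0.252,-0.822,0],"angular": [0,0,0]},
  {"hand": 1,"linear": [-0.252,-0.822,0.3],"angular": [0,0,0]},
  {"hand": 1,"linear": [0,0,0],"angular": [0,0,0]},
  {"hand": 1,"linear": [0,0,0],"angular": [0,0,0]},
  {"hand": 1,"linear": [0,0,0],"angular": [0,0,0]},
])

```text
t: 20.23
position: [0.4752, -0.3576, 0.2542]
ee_rot: [180.0, -0.0, 164.5]
ft_force: [1.2, 0.2, 0.3]
grip_width: 0.093
grip_force: 0.0
```

```bash
python3 - <<'E'
from h import *
st();p=cams.camera_params("wrist");im=cams.capture("wrist");cv2.imwrite("pics/w7.png",im)
cv2.imwrite("pics/w7c.png",cv2.resize(im[100:240,160:347],(800,600),interpolation=cv2.INTER_CUBIC))
E
```

```text
t 20.23 pos [ 0.4752 -0.3576  0.2542] rpy [ 1.7997e+02 -1.0000e-02  1.6448e+02] F [1.2 0.2 0.3] w 0.093 gf 0.0
```

View pics/w7c.png

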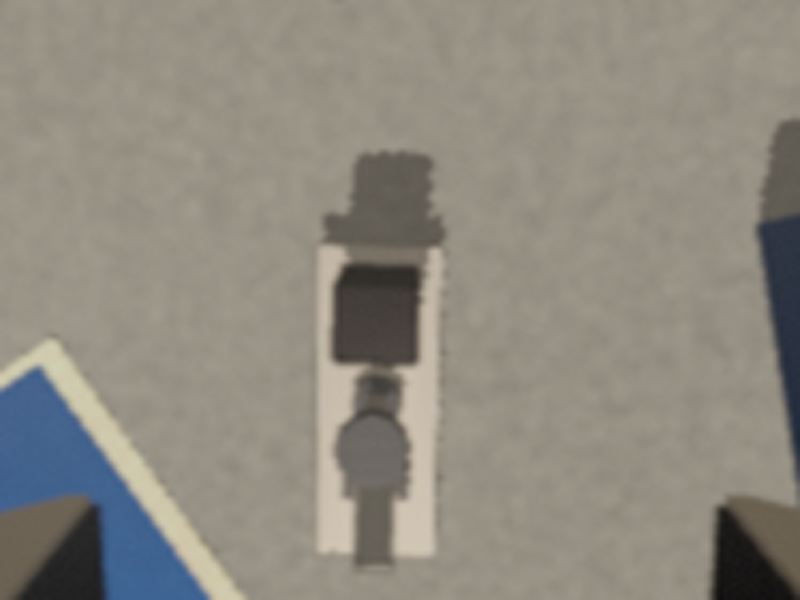

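The wrist view shows the gauge square to the tool. The column top is at crop (376,325) and the probe head at (373,450).

```bash
python3 - <<'E'
from h import *
p=cams.camera_params("wrist");f=lambda u,v:(160+u*187/800,100+v*140/600)
X=ray(p,f(376,325),.066);print(X,"head",ray(p,f(373,450),.085),"bridge",ray(p,f(378,243),.016),ray(p,f(376,553),.016))
go([X[0],X[1],.024],164.4)
E
```

```text
[ 0.4729 -0.3671  0.066 ] head [ 0.5062 -0.3769  0.085 ] bridge [ 0.4538 -0.3623  0.016 ] [ 0.5643 -0.3943  0.016 ]
t 20.27 pos [ 0.4753 -0.3577  0.2546] rpy [1.8000e+02 2.0000e-02 1.6449e+02] F [-0.2 -0.5  0.3] w 0.0929 gf 0.0
lin units [-1.000e-03 -1.620e-01  3.844e+00] ang units [0.    0.003 0.014]
```

Emit:
jog_arm([
  {"hand": 1,"linear": [0,-0.162,0.6],"angular": [0,0,0]},
  {"hand": 1,"linear": [0,0,0.8],"angular": [0,0,0]},
  {"hand": 1,"linear": [0,0,0.8],"angular": [0,0,0]},
  {"hand": 1,"linear": [0,0,0.8],"angular": [0,0,0]},
  {"hand": 1,"linear": [0,0,0.5],"angular": [0,0,0]},
  {"hand": 1,"linear": [0,0,0.34],"angular": [0,0,0]},
  {"hand": 1,"linear": [0,0,0],"angular": [0,0,0]},
  {"hand": -1,"linear": [0,0,0],"angular": [0,0,0]},
  {"hand": -1,"linear": [0,0,0],"angular": [0,0,0]},
  {"hand": -1,"linear": [0,0,0],"angular": [0,0,0]},
  {"hand": -1,"linear": [0,0,0],"angular": [0,0,0]},
  {"hand": -1,"linear": [0,0,0],"angular": [0,0,0]},
  {"hand": -1,"linear": [0,0,0],"angular": [0,0,0]},
  {"hand": -1,"linear": [0,0,0],"angular": [0,0,0]},
  {"hand": -1,"linear": [0,0,0],"angular": [0,0,0]},
  {"hand": -1,"linear": [0,0,0],"angular": [0,0,0]},
])

```text
t: 22.28
position: [0.4723, -0.3681, 0.0237]
ee_rot: [180.0, -0.0, 164.4]
ft_force: [0.4, 0.9, 0.9]
grip_width: 0.0277
grip_force: 29.9
```

Emit:
jog_arm([
  {"hand": -1,"linear": [0,0,-0.3],"angular": [0,0,0]},
  {"hand": -1,"linear": [0,0,-0.5],"angular": [0,0,0]},
  {"hand": -1,"linear": [0,0,-0.6],"angular": [0,0,0]},
  {"hand": -1,"linear": [0,0,-0.6],"angular": [0,0,0]},
  {"hand": -1,"linear": [0,0,-0.6],"angular": [0,0,0]},
  {"hand": -1,"linear": [0,0,-0.4],"angular": [0,0,0]},
  {"hand": -1,"linear": [0.1,0.608,0],"angular": [0,0,0]},
  {"hand": -1,"linear": [0.1,0.608,0],"angular": [0,0,0]},
  {"hand": -1,"linear": [0.1,0.608,0],"angular": [0,0,0]},
  {"hand": -1,"linear": [0.1,0.608,0],"angular": [0,0,0]},
  {"hand": -1,"linear": [0.1,0.608,0],"angular": [0,0,0]},
  {"hand": -1,"linear": [0.1,0.608,0],"angular": [0,0,0]},
  {"hand": -1,"linear": [0.1,0.608,0],"angular": [0,0,0]},
  {"hand": -1,"linear": [0.1,0.608,0],"angular": [0,0,0]},
  {"hand": -1,"linear": [0.1,0.608,0],"angular": [0,0,0]},
  {"hand": -1,"linear": [0.1,0.608,0],"angular": [0,0,0]},
  {"hand": -1,"linear": [0,0,0],"angular": [0,0,-0.64]},
  {"hand": -1,"linear": [0,0,0],"angular": [0,0,-0.64]},
  {"hand": -1,"linear": [0,0,0],"angular": [0,0,-0.64]},
  {"hand": -1,"linear": [0,0,0],"angular": [0,0,0]},
])

```text
t: 24.78
position: [0.512, -0.0009, 0.2038]
ee_rot: [-180.0, -0.1, 177.6]
ft_force: [-0.3, -0.6, -8.2]
grip_width: 0.028
grip_force: 30.0
```

```bash
python3 - <<'E'
from h import *
go([.5132,-.0006,.1055],177.6)
a=cams.capture("side");b=cams.capture("wrist")
cv2.imwrite("pics/c8.png",np.hstack([cv2.resize(a[110:260,160:320],(430,403),interpolation=cv2.INTER_CUBIC),cv2.resize(b,(370,403))]))
E
```

```text
t 24.77 pos [ 0.512  -0.0009  0.2038] rpy [-1.8000e+02 -7.0000e-02  1.7757e+02] F [-0.3 -0.6 -8.2] w 0.028 gf 30.0
lin units [-0.021  0.005  1.638] ang units [-0.    -0.01  -0.004]
```

View pics/c8.png

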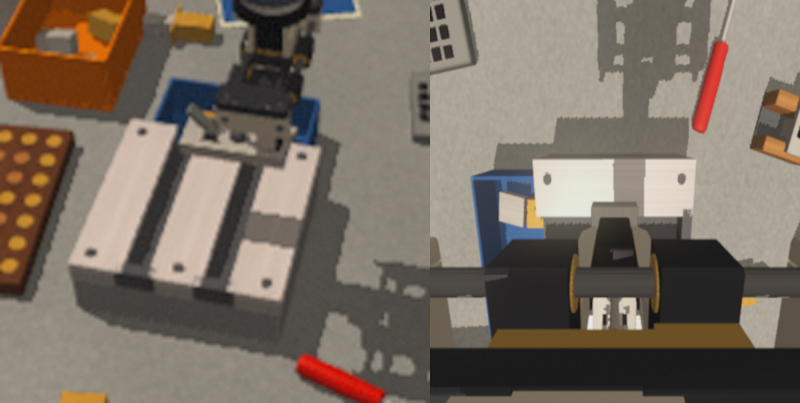

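The gauge is held about level above the near slot, with the lever up on the far side. I'll lower it.

Emit:
jog_arm([
  {"hand": -1,"linear": [-0.02,0,0.4],"angular": [0,0,0]},
  {"hand": -1,"linear": [0,0,0.4],"angular": [0,0,0]},
  {"hand": -1,"linear": [0,0,0.4],"angular": [0,0,0]},
  {"hand": -1,"linear": [0,0,0.25],"angular": [0,0,0]},
  {"hand": -1,"linear": [0,0,0.1],"angular": [0,0,0]},
  {"hand": -1,"linear": [0,0,0.05],"angular": [0,0,0]},
  {"hand": -1,"linear": [0,0,0],"angular": [0,0,0]},
  {"hand": -1,"linear": [0,0,0],"angular": [0,0,0]},
])

```text
t: 25.88
position: [0.5144, -0.0011, 0.1085]
ee_rot: [-180.0, 0.1, 177.6]
ft_force: [-0.5, 0.5, -6.9]
grip_width: 0.0283
grip_force: 30.0
```

Emit:
jog_arm([
  {"hand": -1,"linear": [0,0,0.03],"angular": [0,0,0]},
  {"hand": -1,"linear": [0,0,0.02],"angular": [0,0,0]},
  {"hand": -1,"linear": [0,0,0.01],"angular": [0,0,0]},
  {"hand": -1,"linear": [0,0,0],"angular": [0,0,0]},
  {"hand": -1,"linear": [0,0,0],"angular": [0,0,0]},
])

```text
t: 26.5
position: [0.5138, -0.001, 0.1047]
ee_rot: [-180.0, 0.0, 177.6]
ft_force: [-5.4, -0.2, 2.6]
grip_width: 0.0284
grip_force: 30.0
```

Emit:
jog_arm([
  {"hand": 0,"linear": [0,0,0],"angular": [0,0,0]},
  {"hand": 1,"linear": [0,0,0],"angular": [0,0,0]},
  {"hand": 1,"linear": [0,0,0],"angular": [0,0,0]},
  {"hand": 1,"linear": [0,0,0],"angular": [0,0,0]},
  {"hand": 1,"linear": [0,0,-0.3],"angular": [0,0,0]},
  {"hand": 1,"linear": [0,0,-0.8],"angular": [0,0,0]},
  {"hand": 1,"linear": [0,0,-0.8],"angular": [0,0,0]},
  {"hand": 1,"linear": [0,0,-0.8],"angular": [0,0,0]},
  {"hand": 1,"linear": [0,0,-0.4],"angular": [0,0,0]},
  {"hand": 1,"linear": [0,0,0],"angular": [0,0,0]},
  {"hand": 1,"linear": [0,0,0],"angular": [0,0,0]},
])

```text
t: 27.88
position: [0.5133, -0.0009, 0.2887]
ee_rot: [180.0, -0.1, 177.6]
ft_force: [0.1, 0.2, 0.4]
grip_width: 0.0931
grip_force: 0.0
```

```bash
python3 - <<'E'
from h import *
st();im=cams.capture("wrist");cv2.imwrite("pics/w9.png",im)
cv2.imwrite("pics/w9c.png",cv2.resize(im[90:240,120:320],(800,600),interpolation=cv2.INTER_CUBIC))
E
```

```text
t 27.88 pos [ 0.5133 -0.0009  0.2887] rpy [ 1.7998e+02 -1.2000e-01  1.7760e+02] F [0.1 0.2 0.4] w 0.0931 gf 0.0
```

View pics/w9c.png

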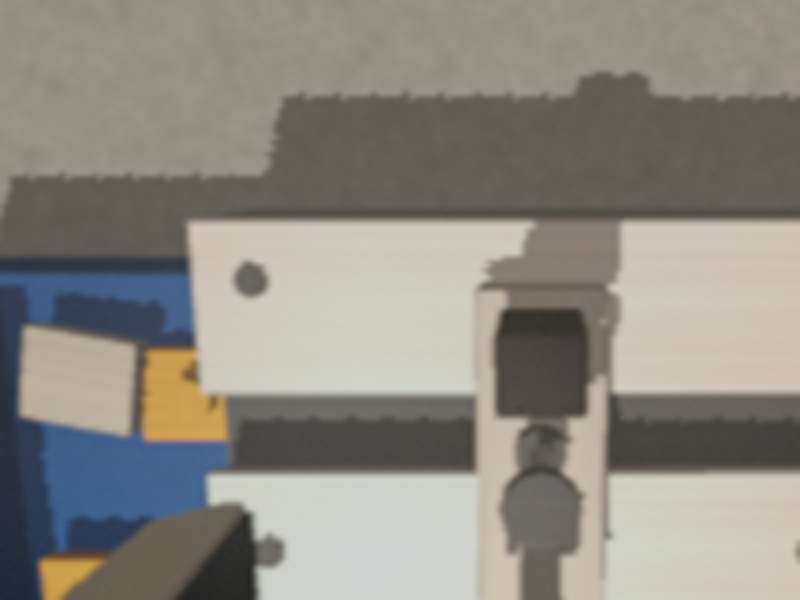

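The gauge sits across the near slot with its bridge square to it and the probe head at crop (541,507). One orange scrap lies at the plate's end, at (185,395). I'll check its position and the bridge's.

```bash
python3 - <<'E'
from h import *
p=cams.camera_params("wrist");f=lambda u,v:(120+u/4,90+v/4)
P=np.array([.5942,-.0042]);th=np.radians(-2.4)
ex=np.array([np.cos(th),np.sin(th)]);ey=np.array([-np.sin(th),np.cos(th)]);M=np.c_[ex,ey]
pl=lambda uv,z,q=p:((ray(q,uv,z)[:2]-P)@M).round(4)
print("lip edges",pl(f(400,217),.081),pl(f(400,395),.081),pl(f(400,470),.081))
print("bridge -x end",pl(f(543,287),.097),"sides",pl(f(477,440),.097),pl(f(608,440),.097))
print("column",pl(f(541,372),.147),"head",pl(f(541,507),.166),ray(p,f(541,507),.166))
for z in(.016,.028,.05):print("scrap",z,"wrist left edge",pl(f(143,400),z),"v",pl(f(143,347),z),pl(f(143,440),z))
t=cv2.imread("pics/top5.png");q=cams.camera_params("top");hsv=cv2.cvtColor(t,cv2.COLOR_BGR2HSV)
k=cv2.inRange(hsv,(12,120,90),(25,255,255))[100:210,295:345]
for c in cv2.findContours(k,0,1)[0]:
    x,y,w,h=cv2.boundingRect(c)
    if w*h>30:
        x+=295;y+=100
        for z in(.016,.028,.05):print("top",z,pl((x,y+h/2),z,q),pl((x+w,y+h/2),z,q),"x",pl((x,y),z,q),pl((x,y+h),z,q))
cv2.imwrite("pics/t10.png",cv2.resize(cams.capture("side")[130:200,200:300],(800,560),interpolation=cv2.INTER_CUBIC))
E
```

```text
lip edges [-0.122  -0.0479] [-0.0598 -0.0496] [-0.032  -0.0505]
bridge -x end [-0.1002  0.0008] sides [-0.0477 -0.0217] [-0.0477  0.0231]
column [-0.082   0.0002] head [-0.0473  0.0001] [ 0.5469 -0.0021  0.166 ]
scrap 0.016 wrist left edge [-0.0424 -0.1652] v [-0.0648 -0.1634] [-0.0251 -0.1667]
scrap 0.028 wrist left edge [-0.0453 -0.1607] v [-0.0671 -0.1588] [-0.0285 -0.1621]
scrap 0.05 wrist left edge [-0.0505 -0.1524] v [-0.0712 -0.1507] [-0.0346 -0.1538]
top 0.016 [-0.0487 -0.1247] [-0.0456 -0.1671] x [-0.0289 -0.1235] [-0.0685 -0.126 ]
top 0.028 [-0.0501 -0.1233] [-0.0471 -0.1651] x [-0.0305 -0.1221] [-0.0696 -0.1245]
top 0.05 [-0.0527 -0.1206] [-0.0499 -0.1615] x [-0.0335 -0.1194] [-0.0719 -0.1218]
top 0.016 [ 0.0414 -0.1648] [ 0.0451 -0.2159] x [ 0.063  -0.1636] [ 0.02  -0.166]
top 0.028 [ 0.0391 -0.1629] [ 0.0427 -0.2134] x [ 0.0603 -0.1617] [ 0.0178 -0.1641]
top 0.05 [ 0.0346 -0.1594] [ 0.0381 -0.2089] x [ 0.0555 -0.1582] [ 0.0137 -0.1607]
```

View pics/t10.png

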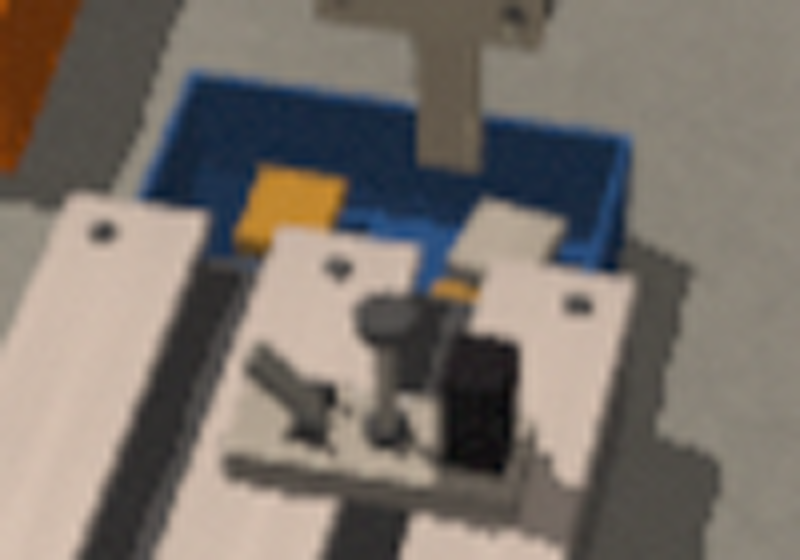

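The scraps lie in the tray, the near orange one flat with its centre near y=-0.143. The gauge stands flat with the probe at plate x of about -0.046. I'll close the fingers and press the probe head.

Emit:
jog_arm([
  {"hand": -1,"linear": [-0.29,0,0],"angular": [0,0,0]},
  {"hand": -1,"linear": [-0.285,0.006,0],"angular": [0,0,0]},
  {"hand": -1,"linear": [0,0,0],"angular": [0,0,0]},
  {"hand": -1,"linear": [0,0,0],"angular": [0,0,0]},
  {"hand": -1,"linear": [0,0,0],"angular": [0,0,0]},
  {"hand": -1,"linear": [0,0,0],"angular": [0,0,0]},
  {"hand": -1,"linear": [0,0,0],"angular": [0,0,0]},
  {"hand": -1,"linear": [0,0,0],"angular": [0,0,0]},
  {"hand": -1,"linear": [0,0,0],"angular": [0,0,0]},
  {"hand": -1,"linear": [0,0,0],"angular": [0,0,0]},
  {"hand": -1,"linear": [0,0,0],"angular": [0,0,0]},
  {"hand": -1,"linear": [0,0,0],"angular": [0,0,0]},
  {"hand": -1,"linear": [0,0,0.6],"angular": [0,0,0]},
  {"hand": -1,"linear": [0,0,0.6],"angular": [0,0,0]},
  {"hand": -1,"linear": [0,0,0.5],"angular": [0,0,0]},
  {"hand": -1,"linear": [0,0,0.25],"angular": [0,0,0]},
  {"hand": -1,"linear": [0,0,0],"angular": [0,0,0]},
  {"hand": -1,"linear": [0,0,0],"angular": [0,0,0]},
])

```text
t: 30.22
position: [0.5493, -0.0022, 0.1745]
ee_rot: [-180.0, 0.1, 177.6]
ft_force: [0.3, -0.4, 0.2]
grip_width: 0.0002
grip_force: 0.0
```

Emit:
jog_arm([
  {"hand": -1,"linear": [0,0,0.1],"angular": [0,0,0]},
  {"hand": -1,"linear": [0,0,0.1],"angular": [0,0,0]},
  {"hand": -1,"linear": [0,0,0.1],"angular": [0,0,0]},
  {"hand": -1,"linear": [0,0,0.1],"angular": [0,0,0]},
  {"hand": -1,"linear": [0,0,0.1],"angular": [0,0,0]},
  {"hand": -1,"linear": [0,0,0.1],"angular": [0,0,0]},
  {"hand": -1,"linear": [0,0,0.07],"angular": [0,0,0]},
  {"hand": -1,"linear": [0,0,0],"angular": [0,0,0]},
  {"hand": -1,"linear": [0,0,0],"angular": [0,0,0]},
])

```text
t: 31.35
position: [0.5474, -0.0019, 0.1324]
ee_rot: [180.0, -0.1, 177.6]
ft_force: [-0.4, 0.3, -0.8]
grip_width: 0.0003
grip_force: 0.0
```

Emit:
jog_arm([
  {"hand": -1,"linear": [0,0,0.04],"angular": [0,0,0]},
  {"hand": -1,"linear": [0,0,0.03],"angular": [0,0,0]},
])

```text
t: 31.6
position: [0.5478, -0.0019, 0.1287]
ee_rot: [180.0, -0.1, 177.6]
ft_force: [-2.2, -0.8, 3.2]
grip_width: 0.0004
grip_force: 1.3
```

Emit:
jog_arm([
  {"hand": -1,"linear": [0,0,0.02],"angular": [0,0,0]},
  {"hand": -1,"linear": [0,0,0],"angular": [0,0,0]},
])

```text
t: 31.85
position: [0.5479, -0.0019, 0.1282]
ee_rot: [180.0, -0.0, 177.6]
ft_force: [-3.4, 1.0, 7.1]
grip_width: 0.0005
grip_force: 3.6
```

Emit:
jog_arm([
  {"hand": -1,"linear": [0,0,0.02],"angular": [0,0,0]},
  {"hand": -1,"linear": [0,0,0],"angular": [0,0,0]},
  {"hand": -1,"linear": [0,0,-0.1],"angular": [0,0,0]},
  {"hand": -1,"linear": [0,0,-0.3],"angular": [0,0,0]},
  {"hand": -1,"linear": [0,0,-0.5],"angular": [0,0,0]},
  {"hand": -1,"linear": [-0.4,0,0],"angular": [0,0,0]},
  {"hand": -1,"linear": [-0.42,0,0],"angular": [0,0,0]},
  {"hand": -1,"linear": [0,0,0],"angular": [0,0,0]},
  {"hand": -1,"linear": [0,0,0],"angular": [0,0,0]},
])

```text
t: 32.98
position: [0.5967, -0.004, 0.1798]
ee_rot: [180.0, -0.1, 177.6]
ft_force: [-1.4, 0.8, 0.4]
grip_width: 0.0006
grip_force: 0.0
```

```bash
python3 - <<'E'
from h import *
go([.5968,-.004,.11],177.6)
cv2.imwrite("pics/t11.png",cv2.resize(cams.capture("side")[130:200,200:300],(800,560),interpolation=cv2.INTER_CUBIC))
E
```

```text
t 32.98 pos [ 0.5967 -0.004   0.1798] rpy [ 1.7999e+02 -9.0000e-02  1.7761e+02] F [-1.4  0.8  0.4] w 0.0006 gf 0.0
lin units [-0.003 -0.     1.163] ang units [ 0.001 -0.013  0.002]
```

View pics/t11.png

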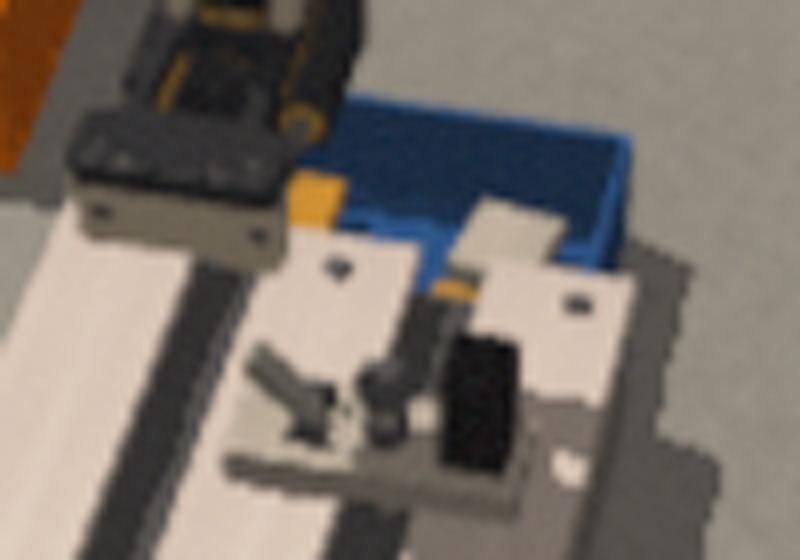

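The probe is down and the lever is still open at (280,390). I'll check where the fingertip projects before pressing.

```bash
python3 - <<'E'
from h import *
s=st();p=cams.camera_params("side")
for z in(0,.065,.084,.15):print(z,((proj(p,s["position"]+[0,0,z])-[200,130])*8).round())
print("lever end",((proj(p,[.5994,-.004,.131])-[200,130])*8).round(), "head",((proj(p,[.548,-.002,.128])-[200,130])*8).round())
cv2.imwrite("pics/w12.png",cams.capture("wrist"))
E
```

```text
t 33.02 pos [ 0.5966 -0.004   0.1799] rpy [ 1.7999e+02 -8.0000e-02  1.7761e+02] F [-0.  -0.3 -0.3] w 0.0003 gf 0.0
0 [260. 260.]
0.065 [252. 128.]
0.084 [250.  87.]
0.15 [241. -62.]
lever end [258. 353.] head [391. 379.]
```

View pics/w12.png

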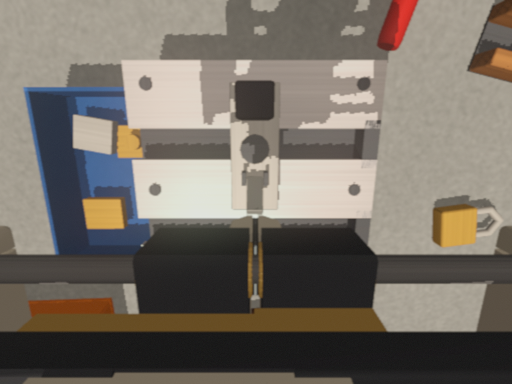

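The wrist view shows the head down at (255,150), the lever at (255,185), and all scrap in the tray. The tip projection agrees with being above the lever, so I'll press.

Emit:
jog_arm([
  {"hand": -1,"linear": [0,0,0.35],"angular": [0,0,0]},
  {"hand": -1,"linear": [0,0,0.25],"angular": [0,0,0]},
  {"hand": -1,"linear": [0,0,0.1],"angular": [0,0,0]},
  {"hand": -1,"linear": [0,0,0.1],"angular": [0,0,0]},
  {"hand": -1,"linear": [0,0,0.1],"angular": [0,0,0]},
  {"hand": -1,"linear": [0,0,0.1],"angular": [0,0,0]},
  {"hand": -1,"linear": [0,0,0.1],"angular": [0,0,0]},
  {"hand": -1,"linear": [0,0,0.06],"angular": [0,0,0]},
  {"hand": -1,"linear": [0,0,0],"angular": [0,0,0]},
])

```text
t: 34.2
position: [0.5969, -0.004, 0.1102]
ee_rot: [180.0, -0.1, 177.6]
ft_force: [0.9, 0.1, 0.2]
grip_width: 0.0006
grip_force: 0.2
```

Emit:
jog_arm([
  {"hand": -1,"linear": [0,0,0.04],"angular": [0,0,0]},
  {"hand": -1,"linear": [0,0,0.02],"angular": [0,0,0]},
  {"hand": -1,"linear": [0,0,0],"angular": [0,0,0]},
])

```text
t: 34.58
position: [0.5973, -0.004, 0.107]
ee_rot: [180.0, -0.0, 177.6]
ft_force: [0.4, -0.5, 0.5]
grip_width: 0.0004
grip_force: 0.4
```

Emit:
jog_arm([
  {"hand": -1,"linear": [0,0,0.03],"angular": [0,0,0]},
  {"hand": -1,"linear": [0,0,0.01],"angular": [0,0,0]},
  {"hand": -1,"linear": [0,0,0],"angular": [0,0,0]},
])

```text
t: 34.95
position: [0.5974, -0.0041, 0.1066]
ee_rot: [-180.0, 0.0, 177.6]
ft_force: [-3.2, -0.4, 13.3]
grip_width: 0.0003
grip_force: 6.3
```

The lever is at its stop. I'll lift clear, re-check, and look.

Emit:
jog_arm([
  {"hand": -1,"linear": [0,0,-0.2],"angular": [0,0,0]},
  {"hand": -1,"linear": [0,0,-0.7],"angular": [0,0,0]},
  {"hand": -1,"linear": [0,0,-0.9],"angular": [0,0,0]},
  {"hand": -1,"linear": [0,0,-0.9],"angular": [0,0,0]},
  {"hand": -1,"linear": [0.5,0,-0.6],"angular": [0,0,0]},
  {"hand": -1,"linear": [0.9,0,0],"angular": [0,0,0]},
  {"hand": -1,"linear": [0.9,0,0],"angular": [0,0,0]},
  {"hand": -1,"linear": [0,0,0],"angular": [0,0,0]},
  {"hand": -1,"linear": [0,0,0],"angular": [0,0,0]},
])

```text
t: 36.08
position: [0.4601, 0.0015, 0.3033]
ee_rot: [-180.0, 0.1, 177.6]
ft_force: [-0.2, 0.0, 0.5]
grip_width: 0.0007
grip_force: 0.0
```

```bash
python3 - <<'E'
from h import *
st()
a=cams.capture("side")
o=np.hstack([cv2.resize(a[130:200,200:300],(500,350),interpolation=cv2.INTER_CUBIC),cv2.resize(a[255:325,230:290],(300,350),interpolation=cv2.INTER_CUBIC)])
cv2.imwrite("pics/f.png",o)
E
```

```text
t 36.08 pos [0.4601 0.0015 0.3033] rpy [-1.7999e+02  8.0000e-02  1.7760e+02] F [-0.2  0.   0.5] w 0.0007 gf 0.0
```

View pics/f.png

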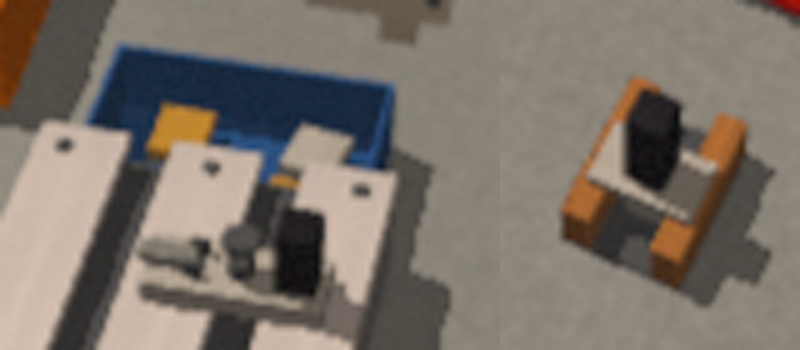

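The lever is flat at (170,250) with the probe down, the scrap is in the tray, and the scraper is upright in its stand. I'm handing in.

```bash
python3 -c "
from plant import ticket
print(ticket.close_job())"
```

```text
the job is handed in; nothing more can be done
None
```

I handed the job in at about 36 s and got no verdict back; in the last picture all three scraps are in the tray, the scraper is upright in its stand, and the gauge stands across the near slot with its probe down and its lever folded flat.

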